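# Lock a quarter-turn bench stop into the T-track

## Robot

A 7-joint arm with a two-finger parallel gripper is mounted at the origin on the work surface. World frame = base frame: x ahead of the robot, y to its left, z up, the work surface at z = 0. Lengths are in mm, angles in rad, forces in N, time in s.
With the tool pointing down it reaches from about 425 to 950 mm from the base axis. Payload 4.7 kg.
Tool frame: the origin (TCP) lies on the centre line of the jaws, within the pads' length; the fingertips stand 17 mm ahead of it and the grasp point (between the pads) lies 2 mm behind it; z points along the fingers, y is the line along which they close (so a half turn about z gives the same grasp; the last joint's range is limited). The gripper opens to 85 mm and grips with 20 to 120 N. Pads are 22 mm wide; open, the fingers measure 114 mm over their backs; the gripper's body (76 mm by 85 mm) begins 54 mm behind the grasp point. The pads swing forward as they close: fully open they stand 13 mm farther back than shut.
Start: joints at [-1.24, 0.469, -0.049, 1.532, 0.024, 1.141, -0.082], TCP at [237.62, 631.81, 248.335] pointing down, gripper open.
Joint ranges: [-2.59, 2.59], [-0.33, 1.99], [-1.39, 1.29], [0.1, 2.45], [-1.04, 4.18], [0.21, 1.99], [-2.66, 2.66]. Speed limits (rad/s): [2.57, 2.57, 3.14, 3.14, 3.14, 3.14, 3.14].

## Interface

Orientations are given as a unit quaternion [x, y, z, w].
In Python, from cell import robot, vision gives the robot as it stands. The module is installed in compiled form; this text tells all that it offers.
- The arm moves only by the tool send_rows, never from a script. Its argument "rows" is one flat list of numbers, 5 for each row, row after row: the gripper's target within -1 to 1 (fully open at 1, half-way at 0, shut at -1), then the shift along the tool's x, y, z in cm, then the turn about the tool's z in degrees. In form: [hand, x, y, z, spin, hand, x, y, z, spin, ...]. A call has 1 to 5 rows; each row shifts and turns the commanded pose from where the row before left it, along the tool's axes as they then stand; what a row does not reach is not made up. A row lasts 1/10 s, in which the tool goes at most 50 mm and 8.59 degrees, less where a joint would pass 70% of its speed; a pose out of reach is approached as far as the arm can. A call is refused whole if a number of a shift passes 5 or a number of a turn 8.59, either way. A call with a gripper value outside its range is refused whole. The fingers move at their own pace and stop on an object; "grip_force" is the grip in N (left out, the last holds). Time passes only in rows, so rows that do not move let the fingers close. It gives the time, the measured TCP pose, the force, the opening and the grip force at its end, in the units of the state.
- robot.get_state(): the state, without advancing time (a new reading comes with each control period).
- vision.read_camera(name): name is "side" or "top"; returns the picture (480x640x3 uint8, blue, green, red); there is no depth.
- vision.camera_info(name): a dict with "mtx" (3x3 intrinsics, pixels), "T" (4x4, takes a point from camera to world coordinates). Camera axes: x right, y down, z forward; pixel columns grow to the right and rows downward; lengths in mm; the calibration is good to about 2 mm. A picture is of the moment at which its call begins. camera_info takes no time and is no camera call.
- robot.finish_job(): hands the job in; it is judged then, once.
The state is a dict: "clock": time; "q": joint angles; "qvel": joint speeds; "joint_torque": joint torques, N m; "ee_pos": TCP position; "ee_rot": TCP orientation; "wrist_force": force on the tool from outside, world axes, zero at the start; "torque": the same for the moment, N m; "finger_gap": finger opening in mm; "grasp_force": force on a finger pad.
Only numpy, scipy, OpenCV 4.12 (cv2) and the standard library are available. Lean on these libraries where they do the work, as an engineer would, in place of code of your own. Each camera call takes 0.05 s, during which the arm holds its last target. There are 200 camera calls.

## Task

Take the bench stop with the bar handle from the wooden rack, feel slowly and with a light touch for the slot of the aluminium T-track and drop its foot in lengthwise, anywhere along the track. Press it down against the spring, twist it a quarter turn so that the foot lies square across under the lips, and let go so that it springs up and stays locked. Never force it down hard on the track, and leave the round-headed dog and the other things on the bench where they are.

Things in the scene. Friction and masses are not known exactly. Their poses are not given: they have to be found in the camera images.
- stop: Bench stop, loose, about 150 g, 56 mm tall, upright. On one axis from below: steel foot 28 (x) x 10 (y) x 8 mm; round shank 10 mm diameter, 12 mm long; round collar 44 mm diameter, 6 mm thick, its underside 20 mm above the origin; black bar handle 44 (x) x 16 (y) x 30 mm. Handle and foot both point along x. Origin: centre of the foot's underside; z up.
- stop_grip (a point): Point on the stop's axis in the bar handle, 49 mm above the foot's underside and 7 mm below the handle's top: where to grip, fingers closing across the 16 mm (along the stop's y).
- bed: Plywood board 240 (x) x 100 (y) x 12 mm fixed to the bench, carrying the T-track; origin: centre of its underside, z up, slot along x. The track is an aluminium channel 200 mm long, 44 mm wide, from 12 to 41 mm above this origin, with a black end cap at each end. It is screwed down through long holes: see bed_top.
- bed_top (a point): Point over the board's middle, level with the track's top (41 mm above bed's origin). The track stands fixed, parallel to bed x, up to 12 mm to either side (y) of this point; that offset is NOT measured: find the slot by feel or camera, touching the rigid lips at 10 mm/s or slower. Slot 13 mm wide between lips 8 mm thick; below them the channel is 36 mm wide, so the foot can turn.
- bed_plate (a point): Same middle point, 30 mm above bed's origin: the top, at rest, of the sprung steel plate in the channel. It yields down 10 mm: 4 N to start, then 0.6 N per mm. The foot dropped in lengthwise rests on it, unable to turn; push it 6 to 9 mm down (at 9 mm the collar lands on the track), turn 90 degrees either way, release: it rises until the foot bears under the lips, underside at 25 mm.
- rack: Fixed wooden rack 160 (x) x 70 (y) x 32 mm; origin: centre of its underside. Two strips along x with a 32 mm gap between them, their tops 32 mm up; the stop and the dog hang in the gap by their collars, about 80 mm apart, in either order, and lift straight up out of it.
- dog: Round bench dog, loose, 46 mm tall, hanging in the rack beside the stop: same collar, but a round knob 30 mm diameter and a plain round shank without foot. To be left there. Origin: centre of its underside.
- glue: Glue bottle, white with red cap, 56 mm diameter, 160 mm tall, standing; origin centre of underside. Leave alone.
- wrench: Steel wrench 180 mm long lying on the bench. Leave alone.
- tin: Flat blue tin 110 x 150 x 35 mm on the bench; origin centre of underside. Leave alone.
There are look-alikes about, which are no part of the job. Leave any purple, red or turquoise look-alike of the stop alone.

How it is judged:
By the outcome, as a careful person would: the job done as asked, in the order asked, and still so for the second after the job is handed in, with the robot touching nothing.
It also fails if it takes over 72 s, if anything falls off the work surface, if the arm or the gripper's body presses on something with over 40 N, if the wrist force passes 120 N, or if a joint passes its speed limit or range.

## Working session

There is one attempt and no reset: what is moved stays moved. The work goes in short steps, Python scripts to look and compute and a tool call to move; the robot and the scene stay as the last step left them, time stands still between calls to the robot, and variables do not carry over. Pictures are saved under pics/ and viewed, at most 10 in all, crops included, and the job is handed in when it is done.

Besides the shell and the picture viewer there is one more tool, called after "Request:" by a JSON object that holds its "fn" and its "kwargs", one argument or row to a line. send_rows: Moves the arm, as the interface text tells. Its arguments: {"type":"object","properties":{"rows":{"type":"array","items":{"type":"number"}},"grip_force":{"type":"number"}},"required":["rows"]}

```bash
mkdir -p pics
cat > h.py <<'E'
import numpy as np, cv2
from cell import robot, vision
def ray(n,u,v,z):
    i=vision.camera_info(n);T=np.array(i["T"]);K=np.array(i["mtx"])
    d=T[:3,:3]@np.linalg.inv(K)@np.array([u,v,1.]);o=T[:3,3]
    return o+d*(z-o[2])/d[2]
def proj(n,p):
    i=vision.camera_info(n);T=np.linalg.inv(np.array(i["T"]));K=np.array(i["mtx"])
    c=T[:3,:3]@np.array(p,float)+T[:3,3];c=K@c;return c[:2]/c[2]
E
python3 - <<'E'
from h import *
for n in("top","side"):
    cv2.imwrite(f"pics/{n}1.png",vision.read_camera(n));i=vision.camera_info(n);print(n,np.round(i["mtx"],1).tolist(),np.round(i["T"],3).tolist())
s=robot.get_state();print({k:np.round(v,3).tolist() for k,v in s.items()})
E
```

```text
top [[585.4, 0.0, 324.4], [0.0, 585.4, 249.6], [0.0, 0.0, 1.0]] [[-0.013, -0.998, 0.064, 482.975], [-1.0, 0.013, -0.006, -27.658], [0.005, -0.064, -0.998, 1277.848], [0.0, 0.0, 0.0, 1.0]]
side [[454.2, 0.0, 321.2], [0.0, 454.2, 238.4], [0.0, 0.0, 1.0]] [[0.81, -0.31, 0.497, 87.679], [-0.586, -0.459, 0.668, -702.954], [0.021, -0.833, -0.553, 631.221], [0.0, 0.0, 0.0, 1.0]]
{'clock': 0.1, 'q': [-1.24, 0.469, -0.049, 1.534, 0.024, 1.141, -0.082], 'qvel': [-0.001, -0.001, 0.001, -0.003, -0.001, -0.001, -0.001], 'joint_torque': [0.0, -51.151, -0.047, -23.839, 0.011, 0.004, 0.0], 'ee_pos': [237.462, 631.319, 247.337], 'ee_rot': [0.179, 0.984, -0.001, -0.0], 'wrist_force': [-0.989, 0.568, -0.027], 'torque': [-0.028, 0.018, 0.002], 'grasp_force': 0.0, 'finger_gap': 85.521}
```

View pics/top1.png

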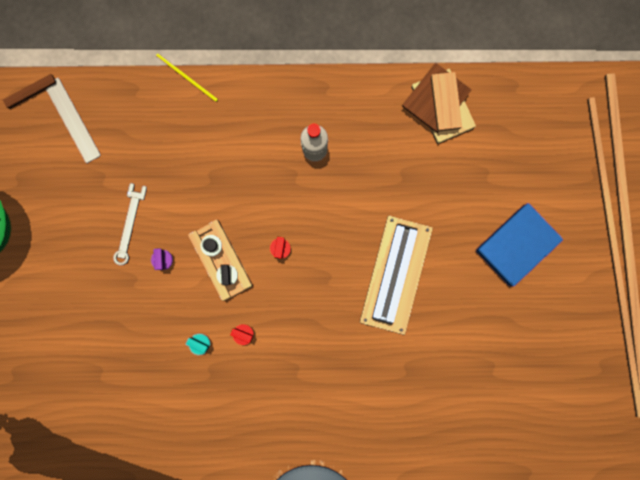

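View pics/side1.png

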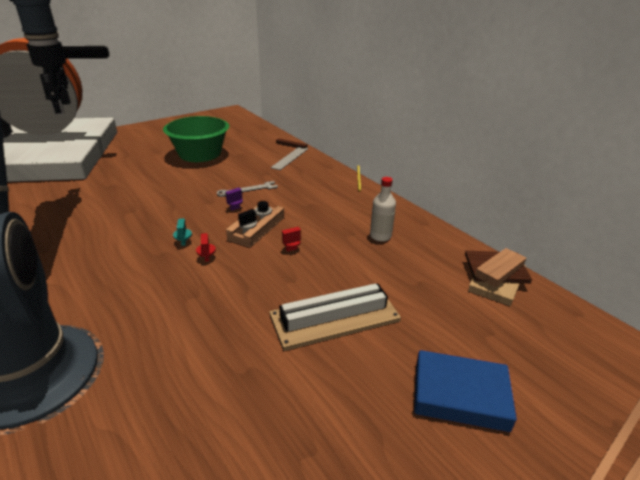

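The top view shows the stop hanging in the rack near (227,275) and the dog near (210,244). The bed is at (397,275), with its slot running roughly from (408,225) to (383,322). Next I'll enlarge both areas.

Run:
```python
from h import *
im=vision.read_camera("top"); 
a=cv2.resize(im[215:305,180:260],None,fx=5,fy=5,interpolation=cv2.INTER_CUBIC)
b=cv2.resize(im[210:340,355:440],None,fx=3.46,fy=3.46,interpolation=cv2.INTER_CUBIC)
cv2.imwrite("pics/c1.png",np.hstack([a[:449],b[:449]]))
g=im.max(axis=2)
# handle
m=np.zeros_like(g);m[258:292,212:242]=(g[258:292,212:242]<45)*255
cs,_=cv2.findContours(m,0,2);c=max(cs,key=cv2.contourArea);print("handle",cv2.minAreaRect(c),cv2.contourArea(c))
r=cv2.minAreaRect(c);P=[ray("top",*p,60)[:2] for p in cv2.boxPoints(r)];print(np.round(P,1).tolist(),np.round(ray("top",*r[0],60),1))
# slot edges: dark run center per row
pts=[]
for v in range(236,316,4):
    x0=int(397-(v-275)*0.26); row=g[v,x0-9:x0+10].astype(int); k=255-row; print(v,x0-9,row.tolist())
# bed board
hsv=cv2.cvtColor(im,cv2.COLOR_BGR2HSV)
for p in((392,219),(428,232),(365,320),(402,330)): print(np.round(ray("top",*p,12),1))
```

```text
handle ((228.37355041503906, 274.4766540527344), (17.091650009155273, 1.8089704513549805), 86.42366790771484) 14.5
[[529.4, 168.3], [529.6, 164.6], [494.1, 162.5], [493.9, 166.2]] [511.7 165.4  60. ]
236 398 [249, 249, 250, 239, 167, 109, 106, 107, 109, 145, 220, 248, 249, 249, 248, 249, 249, 237, 229]
240 397 [249, 249, 250, 239, 173, 114, 104, 106, 104, 139, 219, 248, 250, 249, 248, 249, 250, 238, 230]
244 396 [249, 249, 250, 239, 170, 113, 106, 106, 110, 152, 228, 250, 250, 249, 248, 249, 248, 232, 231]
248 395 [249, 249, 250, 239, 171, 113, 107, 106, 110, 153, 229, 249, 250, 249, 249, 249, 248, 233, 231]
252 393 [249, 249, 249, 248, 232, 161, 112, 106, 106, 108, 156, 231, 250, 250, 249, 248, 249, 248, 233]
256 392 [249, 249, 249, 248, 228, 152, 108, 106, 107, 109, 163, 234, 250, 250, 249, 248, 248, 247, 229]
260 391 [249, 248, 249, 246, 224, 146, 107, 107, 105, 108, 160, 233, 250, 250, 248, 248, 248, 246, 228]
264 390 [248, 248, 248, 246, 223, 147, 108, 105, 104, 107, 171, 241, 251, 249, 248, 248, 248, 246, 232]
268 389 [248, 248, 248, 246, 226, 148, 106, 105, 105, 115, 177, 241,
[... 571 characters left out ...]
47, 247, 241, 193, 124, 108, 107, 107, 123, 195, 244, 249, 247, 246, 246, 246, 240, 233]
296 382 [246, 247, 248, 242, 193, 124, 106, 105, 107, 123, 193, 243, 249, 247, 246, 245, 246, 240, 232]
300 381 [246, 247, 248, 239, 175, 111, 104, 107, 106, 124, 195, 244, 249, 247, 246, 246, 247, 240, 233]
304 380 [246, 247, 248, 239, 175, 113, 105, 105, 104, 122, 195, 244, 248, 247, 245, 246, 247, 238, 234]
308 379 [246, 246, 247, 237, 174, 115, 105, 106, 104, 122, 197, 245, 248, 246, 245, 246, 246, 236, 233]
312 378 [246, 246, 247, 235, 167, 110, 103, 104, 106, 133, 206, 245, 248, 246, 245, 245, 246, 236, 233]
[ 628.9 -183.    12. ]
[ 599.5 -260.6   12. ]
[ 411.2 -120.4   12. ]
[ 388.8 -199.6   12. ]
```

View pics/c1.png

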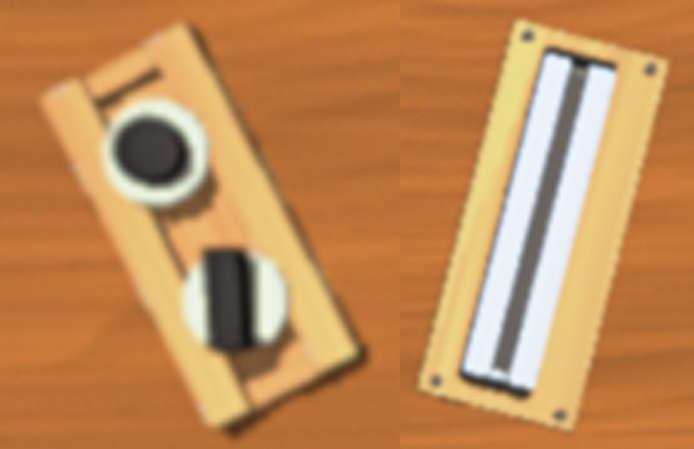

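The stop's bar handle runs nearly parallel to world x (vertical in the image). Its top face is centred near (225,275). The slot is clearly visible, so I'll get subpixel numbers.

```bash
cat >> h.py <<'E'
from scipy.spatial.transform import Rotation as Ro
def togo(x,y,z,yaw):
    "shift in tool axes (cm) and spin (deg) to TCP x,y,z with tool y axis at world yaw (deg)"
    s=robot.get_state();R=Ro.from_quat(s["ee_rot"]).as_matrix()
    d=R.T@(np.array([x,y,z])-s["ee_pos"])/10
    cur=np.degrees(np.arctan2(R[1,1],R[0,1]));sp=-((yaw-cur+180)%360-180)
    return np.round(d,2).tolist(),round(sp,2),"cur yaw",round(cur,2),np.round(s["ee_pos"],1).tolist(),"F",np.round(s["wrist_force"],1).tolist(),"T",np.round(s["torque"],2).tolist(),round(s["clock"],2),round(s["finger_gap"],1),round(s["grasp_force"],1),"q7",round(s["q"][6],2)
def slot():
    g=vision.read_camera("top").max(axis=2).astype(float);out=[[],[],[],[]]
    for v in range(236,316,2):
        x0=397-(v-275)*.252; u=np.arange(x0-18,x0+19,.1); w=np.interp(u,np.arange(640),g[v])
        i=np.argmin(np.abs(u-x0))
        l=i
        while w[l]<177:l-=1
        r=i
        while w[r]<177:r+=1
        out[0].append(ray("top",u[l],v,41)[:2]);out[1].append(ray("top",u[r],v,41)[:2])
    return out[:2]
E
python3 - <<'E'
from h import *
im=vision.read_camera("top");g=im.max(axis=2)
for th in (60,90,120):
    m=np.zeros_like(g);m[258:292,212:245]=(g[258:292,212:245]<th)*255
    cs,_=cv2.findContours(m,0,1);c=max(cs,key=cv2.contourArea);x,y,w,h=cv2.boundingRect(c);print(th,cv2.minAreaRect(c),x,y,w,h)
for v in range(262,288,3):print(v,g[v,216:240].tolist())
print("top ctr",ray("top",225.2,274.8,68),ray("top",227,275,38))
for e in slot():
    e=np.array(e);f=cv2.fitLine(e.astype(np.float32),2,0,.01,.01).ravel();print(np.degrees(np.arctan2(f[1],f[0])),f[2:])
print(togo(510,165,247,90))
E
```

```text
60 ((225.7987060546875, 274.9801025390625), (18.425764083862305, 7.317090034484863), 86.18592071533203) 222 266 9 19
90 ((225.73011779785156, 274.95135498046875), (20.354814529418945, 8.514431953430176), 86.18592071533203) 221 265 10 21
120 ((226.52423095703125, 276.42041015625), (25.352941513061523, 14.176470756530762), 61.927513122558594) 221 265 17 26
262 [234, 234, 235, 236, 235, 236, 236, 236, 234, 233, 235, 236, 233, 231, 234, 235, 235, 235, 235, 235, 236, 236, 226, 177]
265 [228, 235, 235, 224, 165, 105, 84, 82, 80, 81, 81, 76, 99, 151, 204, 227, 229, 232, 233, 235, 235, 235, 236, 233]
268 [167, 215, 234, 224, 158, 86, 55, 56, 63, 67, 63, 47, 26, 51, 106, 178, 234, 241, 230, 224, 226, 233, 235, 235]
271 [219, 213, 237, 238, 192, 111, 60, 57, 62, 65, 65, 53, 29, 40, 92, 174, 235, 244, 241, 236, 216, 216, 230, 235]
274 [234, 238, 243, 241, 217, 135, 62, 57, 62, 67, 67, 58, 33, 37, 91, 173, 235, 242, 242, 241, 228, 199, 224, 235]
277 [235, 235, 242, 243, 228, 143, 66, 57, 62, 64, 65, 58, 34, 29, 86, 170, 235, 243, 243, 241, 225, 191, 224, 236]
280 [234, 233, 232, 240, 230, 153, 76, 58, 59, 64, 65, 57, 36, 26, 86, 171, 237, 245, 238, 202, 142, 128, 171, 222]
283 [235, 235, 236, 235, 223, 155, 85, 57, 56, 57, 59, 54, 38, 25, 52, 95, 129, 146, 132, 114, 116, 137, 174, 212]
286 [233, 235, 235, 235, 235, 233, 229, 221, 193, 139, 105, 105, 113, 118, 122, 122, 120, 118, 118, 146, 198, 231, 236, 236]
top ctr [510.95276372 170.66903743  68.        ] [511.17480131 171.78464386  38.        ]
-13.92731 [ 506.73557 -177.42558]
-15.831939 [ 506.59653 -188.23717]
([-41.93, -34.07, 0.11], np.float64(-20.62), 'cur yaw', np.float64(69.38), [237.6, 631.6, 247.8], 'F', [0.1, 0.2, 0.5], 'T', [0.04, 0.05, 0.05], 0.25, 85.8, 0.0, 'q7', np.float64(-0.08))
```

```bash
sed -i 's/x0=397-(v-275)\*.252/x0=394.3-(v-276)*.31/' h.py
python3 - <<'E'
from h import *
for e in slot():
    e=np.array(e);f=cv2.fitLine(e.astype(np.float32),2,0,.01,.01).ravel();a=f[1]/f[0];print(np.degrees(np.arctan(a)),f[2:],"y at x=500",f[3]+a*(500-f[2]))
print(togo(511,171.5,247,93))
E
```

```text
-15.939883 [ 506.75156 -176.21504] y at x=500 -174.28673
-15.847807 [ 506.5964  -188.24777] y at x=500 -186.37523
([-41.79, -33.44, 0.12], np.float64(-23.61), 'cur yaw', np.float64(69.39), [237.6, 631.7, 248.0], 'F', [-0.2, 0.4, 0.2], 'T', [0.04, -0.02, -0.03], 0.3, 85.1, 0.0, 'q7', np.float64(-0.08))
```

Request:
{"fn": "send_rows", "kwargs": {
  "rows": [0.3, -4.19, -2.5, 0, -4, 0.3, -4.2, -2.6, 0, -4, 0.3, -4.2, -2.6, 0, -4, 0.3, -4.2, -2.6, 0, -4, 0.3, -4.2, -2.6, 0, -4]
}}

```text
clock: 0.8
ee_pos: [414.6, 459.3, 248.6]
ee_rot: [0.004, 1.0, 0.0, 0.0]
wrist_force: [0.7, 0.5, -0.2]
finger_gap: 55.4
grasp_force: 0.0
```

```bash
python3 -c "
from h import *
print(togo(511,171.5,120,93))"
```

```text
([-9.86, -28.71, 12.85], np.float64(-3.43), 'cur yaw', np.float64(89.57), [414.6, 459.3, 248.6], 'F', [0.7, 0.5, -0.2], 'T', [0.06, -0.06, -0.02], 0.8, 55.4, 0.0, 'q7', np.float64(0.64))
```

Request:
{"fn": "send_rows", "kwargs": {
  "rows": [0.1, -1.5, -4.5, 1, 0, 0.1, -1.5, -4.5, 1, 0, 0.1, -1.5, -4.5, 1, 0, 0.1, -1.5, -4.5, 1, 0, 0.1, -1.5, -4.5, 1, -3.4]
}}

```text
clock: 1.3
ee_pos: [486.5, 233.3, 198.2]
ee_rot: [-0.025, 1.0, 0.0, 0.0]
wrist_force: [1.3, -0.4, -0.1]
finger_gap: 47.3
grasp_force: 0.0
```

```bash
python3 -c "
from h import *
print(togo(511,171.5,80,93))"
```

```text
([-2.13, -6.29, 11.82], np.float64(-0.12), 'cur yaw', np.float64(92.88), [486.5, 233.3, 198.2], 'F', [1.3, -0.4, -0.1], 'T', [0.01, -0.09, -0.0], 1.3, 47.3, 0.0, 'q7', np.float64(1.1))
```

Request:
{"fn": "send_rows", "kwargs": {
  "rows": [0, -0.7, -2.1, 2, 0, 0, -0.7, -2.1, 2, 0, 0, -0.7, -2.1, 2.5, 0, 0, 0, 0, 2.5, 0, 0, 0, 0, 1.5, 0]
}}

```text
clock: 1.8
ee_pos: [509.7, 171.8, 91.6]
ee_rot: [-0.023, 1.0, -0.0, -0.001]
wrist_force: [-0.2, 0.1, -0.2]
finger_gap: 43.2
grasp_force: 0.0
```

Run:
```python
from h import *
print(togo(511,171.5,59,93))
a=vision.read_camera("top")[200:310,160:270];b=vision.read_camera("side")[170:270,200:310]
cv2.imwrite("pics/g1.png",np.hstack([cv2.resize(a,(440,440),interpolation=2),cv2.resize(b,(360,440)[:2],interpolation=2)]))
```

```text
([-0.13, -0.03, 3.26], np.float64(-0.34), 'cur yaw', np.float64(92.66), [509.7, 171.8, 91.6], 'F', [-0.2, 0.1, -0.2], 'T', [0.04, 0.0, 0.02], 1.8, 43.2, 0.0, 'q7', np.float64(1.23))
```

View pics/g1.png

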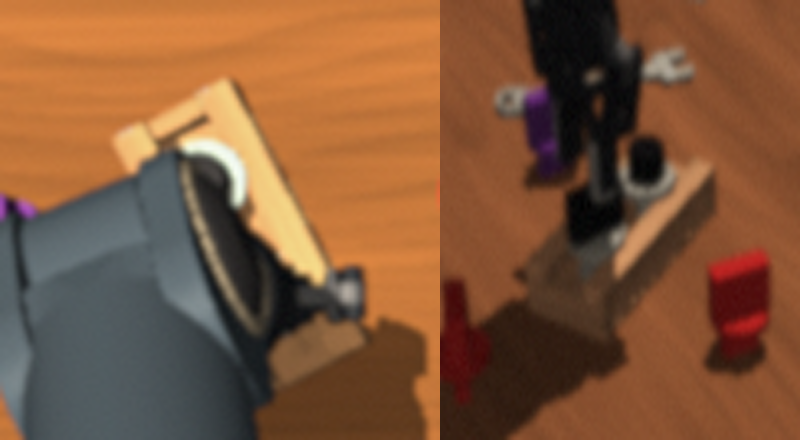

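The fingers stand over the handle, and the dog next to it is clear. Now I'll descend and grip.

Request:
{"fn": "send_rows", "kwargs": {
  "rows": [0, -0.1, 0, 0.8, 0, 0, 0, 0, 0.8, 0, 0, 0, 0, 0.8, 0, 0, 0, 0, 0.4, 0, 0, 0, 0, 0.3, 0],
  "grip_force": 50
}}

```text
clock: 2.4
ee_pos: [511.1, 173.3, 61.9]
ee_rot: [-0.024, 1.0, 0.0, -0.0]
wrist_force: [-0.7, -0.1, 0.4]
finger_gap: 43.0
grasp_force: 0.0
```

Request:
{"fn": "send_rows", "kwargs": {
  "rows": [-0.4, 0, 0, 0, 0, -0.6, 0, 0, 0, 0, -0.7, 0, 0, 0, 0, -1, 0, 0, 0, 0, -1, 0, 0, 0, 0]
}}

```text
clock: 2.9
ee_pos: [511.4, 173.4, 62.6]
ee_rot: [-0.024, 1.0, 0.0, 0.0]
wrist_force: [0.2, -0.3, 1.9]
finger_gap: 14.5
grasp_force: 49.5
```

```bash
python3 -c "
from h import *
print(togo(511,171.5,59,93))"
```

```text
([0.05, -0.19, 0.36], np.float64(-0.21), 'cur yaw', np.float64(92.79), [511.4, 173.4, 62.6], 'F', [0.2, -0.3, 1.9], 'T', [-0.05, -0.02, -0.01], 2.9, 14.5, 49.5, 'q7', np.float64(1.23))
```

Gripped. Lifting straight up.

Request:
{"fn": "send_rows", "kwargs": {
  "rows": [-1, 0, 0, -0.5, 0, -1, 0, 0, -1, 0, -1, 0, 0, -2, 0, -1, 0, 0, -2.5, 0, -1, 0, 0, -2.5, 0],
  "grip_force": 60
}}

```text
clock: 3.4
ee_pos: [510.9, 173.1, 148.6]
ee_rot: [-0.024, 1.0, -0.0, -0.0]
wrist_force: [0.5, -0.6, -1.3]
finger_gap: 14.8
grasp_force: 59.7
```

```bash
python3 -c "
from h import *
print(togo(500,-180.7,150,74.1))"
```

```text
([2.8, -35.28, -0.14], np.float64(18.68), 'cur yaw', np.float64(92.78), [510.9, 173.1, 148.6], 'F', [0.5, -0.6, -1.3], 'T', [0.05, -0.02, 0.02], 3.4, 14.8, 59.7, 'q7', np.float64(1.23))
```

Request:
{"fn": "send_rows", "kwargs": {
  "rows": [-1, 0, -3, 0, 0, -1, 0, -3.8, 0, 0, -1, 0, -3.8, 0, 0, -1, 0, -3.8, 0, 0, -1, 0, -3.8, 0, 0]
}}

```text
clock: 3.9
ee_pos: [519.8, -10.0, 148.0]
ee_rot: [-0.024, 1.0, 0.0, 0.0]
wrist_force: [0.4, 0.6, -1.8]
finger_gap: 14.9
grasp_force: 59.7
```

Request:
{"fn": "send_rows", "kwargs": {
  "rows": [-1, 0, -3.8, 0, 0, -1, 0, -3.8, 0, 0, -1, 0, -3, 0, 0, -1, 0, -2, 0, 0, -1, 0, -1, 0, 0]
}}

```text
clock: 4.4
ee_pos: [526.3, -146.9, 147.8]
ee_rot: [-0.023, 1.0, -0.0, 0.0]
wrist_force: [-0.5, 0.8, -2.5]
finger_gap: 14.7
grasp_force: 59.7
```

Request:
{"fn": "send_rows", "kwargs": {
  "rows": [-1, 0, 0, 0, 6, -1, 0, 0, 0, 6, -1, 0, 0, 0, 6, -1, 0, 0, 0, 0, -1, 0, 0, 0, 0]
}}

```text
clock: 4.9
ee_pos: [526.7, -143.5, 147.5]
ee_rot: [0.131, 0.991, 0.0, -0.0]
wrist_force: [-0.8, 0.7, -2.2]
finger_gap: 14.9
grasp_force: 59.6
```

Run:
```python
from h import *
print(togo(500,-180.7,110,74.1))
a=vision.read_camera("top")[200:340,300:440];b=vision.read_camera("side")[200:360,220:420]
cv2.imwrite("pics/p1.png",np.hstack([cv2.resize(a,(400,400),interpolation=2),cv2.resize(b,(400,320),interpolation=2)[:400] if 0 else cv2.copyMakeBorder(cv2.resize(b,(400,320),interpolation=2),0,80,0,0,0)]))
```

```text
([1.62, -4.29, 3.74], np.float64(0.88), 'cur yaw', np.float64(74.98), [526.7, -143.5, 147.5], 'F', [-0.8, 0.7, -2.2], 'T', [0.02, -0.02, 0.01], 4.9, 14.9, 59.6, 'q7', np.float64(1.59))
```

View pics/p1.png

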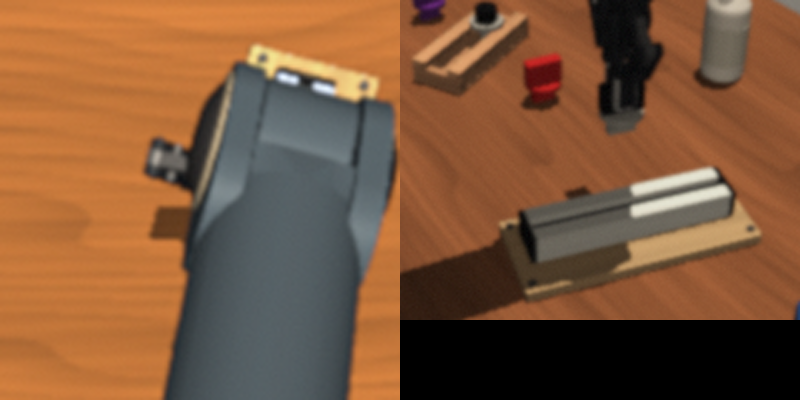

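The stop is held upright, and the dog has stayed in the rack. The arm hides the slot from the top camera, so I'll approach on my estimate and then feel for it.

Request:
{"fn": "send_rows", "kwargs": {
  "rows": [-1, 0.4, -1.1, 0.6, 0.8, -1, 0.4, -1.1, 0.6, 0, -1, 0.4, -1.1, 1, 0, -1, 0.4, -1, 1, 0, -1, 0, 0, 1, 0]
}}

```text
clock: 5.5
ee_pos: [497.6, -183.6, 104.1]
ee_rot: [0.141, 0.99, -0.0, -0.001]
wrist_force: [-0.2, 0.4, -0.1]
finger_gap: 14.7
grasp_force: 59.6
```

Run:
```python
from h import *
print(togo(500,-180.7,95,74.1))
b=vision.read_camera("side")[250:350,250:410]
cv2.imwrite("pics/p2.png",cv2.resize(b,(800,500),interpolation=2))
```

```text
([-0.15, 0.34, 0.91], np.float64(-0.33), 'cur yaw', np.float64(73.77), [497.6, -183.6, 104.1], 'F', [-0.2, 0.4, -0.1], 'T', [-0.06, -0.0, 0.04], 5.5, 14.7, 59.6, 'q7', np.float64(1.68))
```

View pics/p2.png

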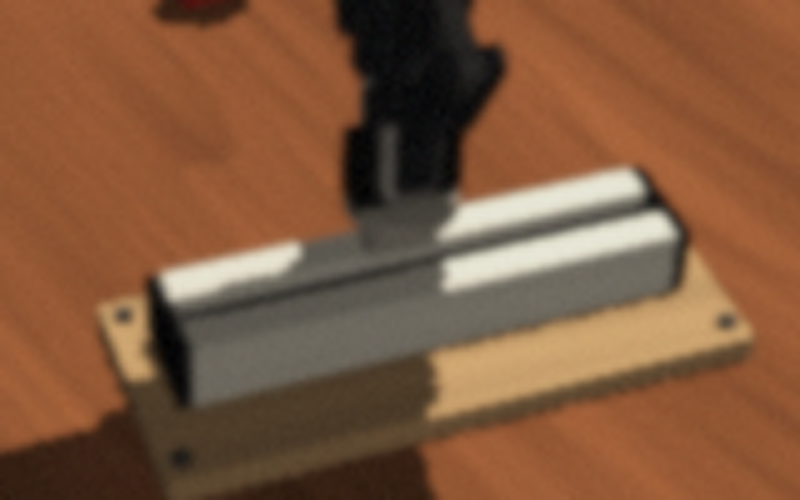

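The foot and collar hang just above the track, and the slot's dark band runs from about (180,315) to (650,207) in the crop. I'll cross-check the slot line in the side camera.

Run:
```python
from h import *
g=vision.read_camera("side").max(axis=2).astype(float)
E=[[],[]]
for u in range(344,374,3):
    v0=250+(247-(5*(u-250)-450)*.2)/5; vs=np.arange(v0-7,v0+7,.1); w=np.interp(vs,np.arange(480),g[:,u])
    i=40+np.argmin(w[40:100]); 
    l=i
    while l>0 and w[l]<150:l-=1
    r=i
    while r<139 and w[r]<150:r+=1
    E[0].append(ray("side",u,vs[l],41)[:2]);E[1].append(ray("side",u,vs[r],41)[:2])
for e in E:
    e=np.array(e);print(np.round(e[[0,4,9]],1).tolist(), "y@500 with slope -.2855:",np.round((e[:,1]+.2855*(e[:,0]-500))[::2],1))
```

```text
[[534.1, -183.3], [559.1, -190.2], [590.7, -199.2]] y@500 with slope -.2855: [-173.6 -173.2 -173.4 -173.2 -173.1]
[[527.3, -191.9], [552.0, -198.8], [583.2, -207.9]] y@500 with slope -.2855: [-184.1 -184.1 -184.  -183.9 -184.1]
```

Request:
{"fn": "send_rows", "kwargs": {
  "rows": [-1, -0.2, 0.43, 0.2, -0.3, -1, 0, 0, 0.2, 0, -1, 0, 0, 0.2, 0, -1, 0, 0, 0.2, 0, -1, 0, 0, 0, 0]
}}

```text
clock: 6.1
ee_pos: [502.6, -177.6, 97.1]
ee_rot: [0.137, 0.991, 0.0, -0.0]
wrist_force: [0.7, 0.1, -1.0]
finger_gap: 14.9
grasp_force: 59.6
```

```bash
python3 -c "
from h import *
print(togo(500,-179.7,95,74.1));vision.read_camera('top');print(togo(500,-179.7,95,74.1))"
```

```text
([0.19, -0.27, 0.21], np.float64(0.2), 'cur yaw', np.float64(74.3), [502.6, -177.6, 97.1], 'F', [0.7, 0.1, -1.0], 'T', [-0.02, 0.0, 0.02], 6.1, 14.9, 59.6, 'q7', np.float64(1.68))
([0.2, -0.26, 0.22], np.float64(0.19), 'cur yaw', np.float64(74.29), [502.6, -177.8, 97.2], 'F', [0.3, -0.1, -2.8], 'T', [-0.04, -0.01, 0.01], 6.15, 14.8, 59.6, 'q7', np.float64(1.68))
```

Request:
{"fn": "send_rows", "kwargs": {
  "rows": [-1, 0, -0.1, 0.1, 0, -1, 0, -0.16, 0.1, 0, -1, 0, 0, 0, 0, -1, 0, 0, 0.1, 0, -1, 0, 0, 0.05, 0]
}}

```text
clock: 6.65
ee_pos: [501.9, -180.3, 93.7]
ee_rot: [0.137, 0.991, 0.0, -0.0]
wrist_force: [0.2, -0.3, -1.3]
finger_gap: 15.0
grasp_force: 59.6
```

```bash
python3 -c "
from h import *
print(togo(500,-179.7,90,74.1))"
```

```text
([0.2, 0.01, 0.37], np.float64(0.18), 'cur yaw', np.float64(74.28), [501.9, -180.3, 93.7], 'F', [0.2, -0.3, -1.3], 'T', [0.0, -0.01, 0.04], 6.65, 15.0, 59.6, 'q7', np.float64(1.69))
```

Lined up on the slot. I'll feel downwards at 5–6 mm/s.

Request:
{"fn": "send_rows", "kwargs": {
  "rows": [-1, 0, 0, 0.06, 0.2, -1, 0, 0, 0.06, 0, -1, 0, 0, 0.06, 0, -1, 0, 0, 0.06, 0, -1, 0, 0, 0, 0]
}}

```text
clock: 7.15
ee_pos: [501.9, -180.3, 91.3]
ee_rot: [0.138, 0.99, 0.0, -0.0]
wrist_force: [0.5, -0.0, -1.6]
finger_gap: 14.8
grasp_force: 59.6
```

Request:
{"fn": "send_rows", "kwargs": {
  "rows": [-1, 0, 0, 0.05, 0, -1, 0, 0, 0.05, 0, -1, 0, 0, 0.05, 0, -1, 0, 0, 0, 0]
}}

```text
clock: 7.55
ee_pos: [501.9, -180.3, 89.8]
ee_rot: [0.138, 0.99, 0.0, -0.0]
wrist_force: [-0.3, -0.5, -3.2]
finger_gap: 14.6
grasp_force: 59.6
```

Request:
{"fn": "send_rows", "kwargs": {
  "rows": [-1, 0, 0, 0.06, 0, -1, 0, 0, 0.06, 0, -1, 0, 0, 0.06, 0, -1, 0, 0, 0.06, 0, -1, 0, 0, 0, 0]
}}

```text
clock: 8.05
ee_pos: [501.9, -180.3, 87.4]
ee_rot: [0.138, 0.99, 0.0, -0.0]
wrist_force: [-0.8, -0.5, -1.3]
finger_gap: 14.7
grasp_force: 59.6
```

Request:
{"fn": "send_rows", "kwargs": {
  "rows": [-1, 0, 0, 0.06, 0, -1, 0, 0, 0.06, 0, -1, 0, 0, 0.06, 0, -1, 0, 0, 0, 0]
}}

```text
clock: 8.45
ee_pos: [501.9, -180.3, 85.5]
ee_rot: [0.138, 0.99, 0.0, -0.0]
wrist_force: [-0.2, 0.4, -2.5]
finger_gap: 15.1
grasp_force: 59.6
```

No contact 6 mm below the lip level, so the foot is in the slot. Next I'll go down to the plate.

Request:
{"fn": "send_rows", "kwargs": {
  "rows": [-1, 0, 0, 0.08, 0, -1, 0, 0, 0.08, 0, -1, 0, 0, 0.08, 0, -1, 0, 0, 0.08, 0, -1, 0, 0, 0, 0]
}}

```text
clock: 8.95
ee_pos: [501.9, -180.3, 82.4]
ee_rot: [0.138, 0.99, 0.0, -0.0]
wrist_force: [-0.6, -0.0, -1.9]
finger_gap: 14.5
grasp_force: 59.6
```

Request:
{"fn": "send_rows", "kwargs": {
  "rows": [-1, 0, 0, 0.08, 0, -1, 0, 0, 0.08, 0, -1, 0, 0, 0.08, 0, -1, 0, 0, 0.08, 0, -1, 0, 0, 0, 0]
}}

```text
clock: 9.45
ee_pos: [502.0, -180.3, 79.5]
ee_rot: [0.138, 0.99, 0.0, 0.0]
wrist_force: [-0.5, 1.0, 3.1]
finger_gap: 14.8
grasp_force: 60.0
```

Spring contact at TCP z ≈ 80.5, as predicted. Pressing on to about 7.5 mm of travel.

Request:
{"fn": "send_rows", "kwargs": {
  "rows": [-1, 0, 0, 0.08, 0, -1, 0, 0, 0.08, 0, -1, 0, 0, 0.08, 0, -1, 0, 0, 0.08, 0, -1, 0, 0, 0, 0]
}}

```text
clock: 9.95
ee_pos: [502.0, -180.3, 76.1]
ee_rot: [0.138, 0.99, 0.0, 0.0]
wrist_force: [-0.9, 0.0, 4.3]
finger_gap: 14.8
grasp_force: 60.3
```

Request:
{"fn": "send_rows", "kwargs": {
  "rows": [-1, 0, 0, 0.08, 0, -1, 0, 0, 0.08, 0, -1, 0, 0, 0.08, 0, -1, 0, 0, 0.06, 0, -1, 0, 0, 0, 0]
}}

```text
clock: 10.45
ee_pos: [502.0, -180.3, 73.3]
ee_rot: [0.138, 0.99, 0.0, 0.0]
wrist_force: [-2.2, 0.6, 6.1]
finger_gap: 14.6
grasp_force: 60.5
```

```bash
python3 -c "
from h import *
print(togo(502,-180.3,73,-15.9))"
```

```text
([-0.0, 0.0, 0.03], np.float64(89.99), 'cur yaw', np.float64(74.09), [502.0, -180.3, 73.3], 'F', [-2.2, 0.6, 6.1], 'T', [0.13, 0.47, -0.05], 10.45, 14.6, 60.5, 'q7', np.float64(1.69))
```

Net force is about 8 N, which means about 7 mm of travel. Twisting now, while watching the moment.

Request:
{"fn": "send_rows", "kwargs": {
  "rows": [-1, 0, 0, 0, 4, -1, 0, 0, 0, 4, -1, 0, 0, 0, 4, -1, 0, 0, 0, 4, -1, 0, 0, 0, 4]
}}

```text
clock: 10.95
ee_pos: [503.3, -180.7, 73.8]
ee_rot: [0.31, 0.951, 0.0, 0.002]
wrist_force: [-0.2, 0.9, 6.2]
finger_gap: 14.6
grasp_force: 60.7
```

```bash
python3 -c "
from h import *
print(togo(502,-180.3,73,-15.9))"
```

```text
([0.12, -0.05, 0.08], np.float64(69.83), 'cur yaw', np.float64(53.93), [503.3, -180.7, 73.8], 'F', [-0.2, 0.9, 6.2], 'T', [0.08, 0.03, 0.06], 10.95, 14.6, 60.7, 'q7', np.float64(1.41))
```

Turning freely with no blocking moment.

Request:
{"fn": "send_rows", "kwargs": {
  "rows": [-1, 0, 0, 0.02, 5, -1, 0, 0, 0, 5, -1, 0, 0, 0, 5, -1, 0, 0, 0, 5, -1, 0, 0, 0, 5]
}}

```text
clock: 11.45
ee_pos: [503.5, -180.8, 73.6]
ee_rot: [0.508, 0.861, 0.0, 0.002]
wrist_force: [0.9, 0.1, 6.9]
finger_gap: 14.8
grasp_force: 60.7
```

```bash
python3 -c "
from h import *
print(togo(502,-180.3,73,-15.9))"
```

```text
([0.11, -0.11, 0.06], np.float64(44.8), 'cur yaw', np.float64(28.9), [503.5, -180.8, 73.6], 'F', [0.9, 0.1, 6.9], 'T', [0.0, -0.08, 0.06], 11.45, 14.8, 60.7, 'q7', np.float64(1.06))
```

Request:
{"fn": "send_rows", "kwargs": {
  "rows": [-1, 0, 0, 0, 5, -1, 0, 0, 0, 5, -1, 0, 0, 0, 5, -1, 0, 0, 0, 5, -1, 0, 0, 0, 5]
}}

```text
clock: 11.95
ee_pos: [503.5, -180.9, 73.6]
ee_rot: [0.683, 0.731, 0.001, 0.002]
wrist_force: [-0.4, 0.4, 7.0]
finger_gap: 15.1
grasp_force: 60.7
```

Request:
{"fn": "send_rows", "kwargs": {
  "rows": [-1, 0, 0, 0, 5, -1, 0, 0, 0, 5, -1, 0, 0, 0, 5, -1, 0, 0, 0, 5, -1, 0, 0, 0, 0]
}}

```text
clock: 12.45
ee_pos: [503.6, -180.8, 73.6]
ee_rot: [0.799, 0.602, 0.001, 0.002]
wrist_force: [1.5, 1.0, 6.5]
finger_gap: 14.8
grasp_force: 60.7
```

```bash
python3 -c "
from h import *
print(togo(502,-180.3,73,-15.9))"
```

```text
([0.0, -0.17, 0.06], np.float64(-0.08), 'cur yaw', np.float64(-15.98), [503.6, -180.8, 73.6], 'F', [1.5, 1.0, 6.5], 'T', [0.07, -0.1, -0.03], 12.45, 14.8, 60.7, 'q7', np.float64(0.44))
```

The quarter turn is done. I'll ease up to the lips, then open slowly.

Request:
{"fn": "send_rows", "kwargs": {
  "rows": [-1, 0, 0, -0.05, 0, -1, 0, 0, -0.05, 0, -1, 0, 0, -0.05, 0, -1, 0, 0, -0.05, 0, -1, 0, 0, 0, 0]
}}

```text
clock: 12.95
ee_pos: [503.6, -180.8, 75.5]
ee_rot: [0.798, 0.602, 0.001, 0.002]
wrist_force: [1.5, 0.4, 5.7]
finger_gap: 15.0
grasp_force: 60.5
```

Request:
{"fn": "send_rows", "kwargs": {
  "rows": [-0.5, 0, 0, 0, 0, -0.3, 0, 0, 0, 0, -0.2, 0, 0, 0, 0, -0.2, 0, 0, 0, 0, -0.2, 0, 0, 0, 0],
  "grip_force": 20
}}

```text
clock: 13.45
ee_pos: [501.7, -180.2, 74.6]
ee_rot: [0.798, 0.602, -0.0, -0.0]
wrist_force: [-0.2, -0.6, 0.1]
finger_gap: 34.4
grasp_force: 0.0
```

Run:
```python
from h import *
print(togo(502,-180.3,73,-15.9))
b=vision.read_camera("side")[235:350,250:410]
cv2.imwrite("pics/r1.png",cv2.resize(b,(800,575),interpolation=2))
```

```text
([0.0, 0.04, 0.16], np.float64(-0.02), 'cur yaw', np.float64(-15.92), [501.7, -180.2, 74.6], 'F', [-0.2, -0.6, 0.1], 'T', [-0.01, 0.02, -0.04], 13.45, 34.4, 0.0, 'q7', np.float64(0.43))
```

View pics/r1.png

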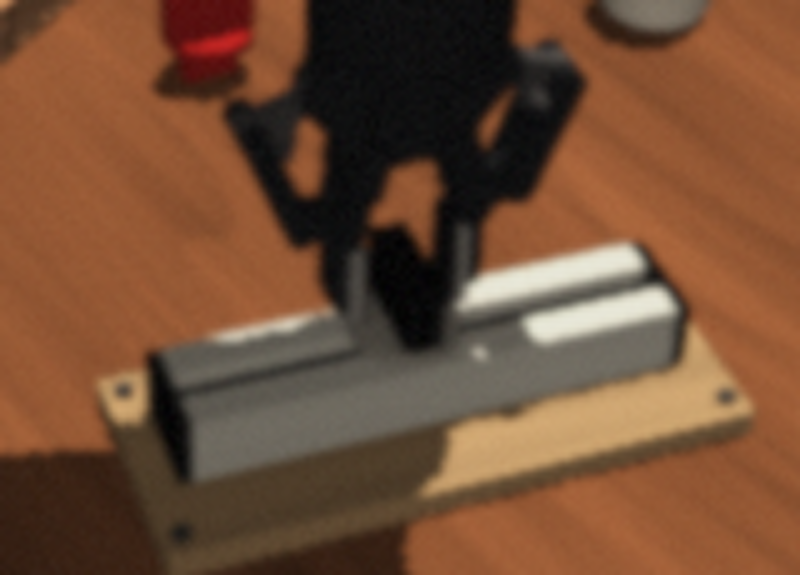

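The handle stands square across the track with the fingers clear on both sides. Retracting straight up, then moving aside to check from above.

Request:
{"fn": "send_rows", "kwargs": {
  "rows": [-0.2, 0, 0, -0.5, 0, -0.2, 0, 0, -1.5, 0, -0.2, 0, 0, -3, 0, -0.2, 0, 0, -4, 0, -0.2, 0, 0, -4, 0]
}}

```text
clock: 14.0
ee_pos: [501.5, -180.6, 207.1]
ee_rot: [0.798, 0.602, -0.0, 0.0]
wrist_force: [0.2, 0.2, 0.1]
finger_gap: 33.9
grasp_force: 0.0
```

Request:
{"fn": "send_rows", "kwargs": {
  "rows": [-0.2, 4, 0, 0, 0, -0.2, 4, 0, 0, 0, -0.2, 4, 0, 0, 0, -0.2, 4, 0, 0, 0, -0.2, 4, 0, 0, 0]
}}

```text
clock: 14.5
ee_pos: [557.2, 13.4, 206.4]
ee_rot: [0.798, 0.602, 0.001, 0.0]
wrist_force: [0.0, -0.8, -0.8]
finger_gap: 34.2
grasp_force: 0.0
```

Run:
```python
from h import *
print(togo(502,-180.3,73,-15.9))
a=vision.read_camera("top");b=vision.read_camera("side")
cv2.imwrite("pics/f1.png",np.hstack([cv2.resize(a[205:345,340:440],(400,560),interpolation=2),cv2.resize(b[230:350,260:400],(400,343),interpolation=2)[:0].reshape(0,400,3) if 0 else cv2.copyMakeBorder(cv2.resize(b[230:350,260:400],(400,343),interpolation=2),0,217,0,0,0)]))
```

```text
([-20.16, -0.0, 13.32], np.float64(-0.04), 'cur yaw', np.float64(-15.94), [557.2, 13.4, 206.4], 'F', [0.0, -0.8, -0.8], 'T', [-0.02, -0.06, 0.01], 14.5, 34.2, 0.0, 'q7', np.float64(-0.09))
```

View pics/f1.png

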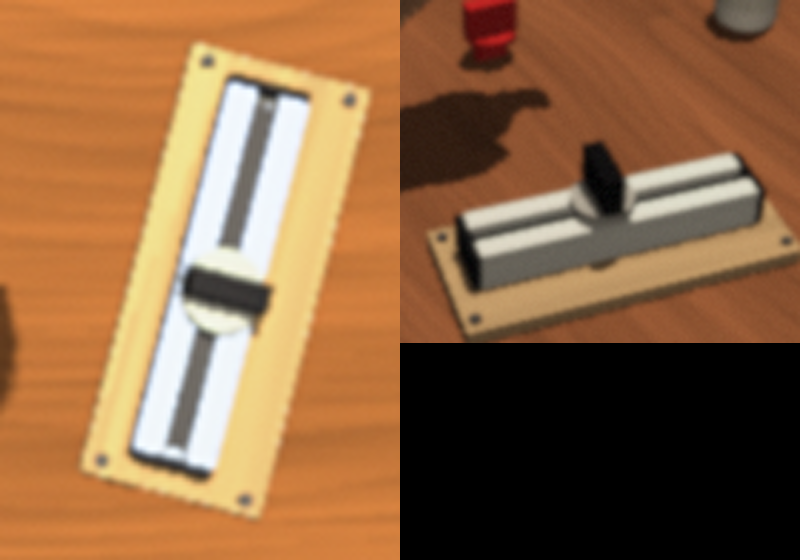

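The stop sits in the track with the handle across it and the collar close to the track top. I'll check how square it is and that it's locked.

Run:
```python
from h import *
a=vision.read_camera("top")
g=a.max(axis=2)[265:290,380:412];g=cv2.resize(g,None,fx=8,fy=8,interpolation=cv2.INTER_CUBIC)
for th in(60,80,100):
    m=(g<th).astype(np.uint8);cs,_=cv2.findContours(m,0,1);c=max(cs,key=cv2.contourArea);r=cv2.minAreaRect(c)
    P=np.array([ray("top",380+x/8,265+y/8,71)[:2] for x,y in cv2.boxPoints(r)]);d=[P[1]-P[0],P[2]-P[1]]
    print(th,[(round(np.hypot(*v),1),round(np.degrees(np.arctan2(v[1],v[0])),1)) for v in d],P.mean(0).round(1))
# upper (far) long edge fit: per column first dark row
u=np.arange(40,170,4);e=[]
for k in u:
    col=g[:,k];i=np.where(col<100)[0]
    if len(i):e.append(ray("top",380+k/8,265+i[0]/8,81-0)[:2]+0)
e=np.array(e);f=np.polyfit(e[:,1],e[:,0],1);print("edge yaw",90-np.degrees(np.arctan(f[0])),np.round(e[::5],1).tolist())
```

```text
60 [(np.float64(12.2), np.float64(-16.1)), (np.float64(41.1), np.float64(-105.7))] [ 499.7 -181.8]
80 [(np.float64(14.4), np.float64(-15.9)), (np.float64(42.9), np.float64(-105.5))] [ 499.7 -182.1]
100 [(np.float64(16.3), np.float64(-16.1)), (np.float64(44.0), np.float64(-105.7))] [ 499.4 -182. ]
edge yaw 79.63112503162752 [[505.2, -159.9], [511.6, -165.1], [510.2, -170.2], [508.9, -175.3], [507.3, -180.4], [505.9, -185.4], [504.6, -190.5]]
```

The handle yaw is 74.4° and the slot is at −15.9°, so the foot is square to within half a degree. Handing in.

```bash
python3 -c "
from cell import robot
print(robot.finish_job())"
```

```text
the job is handed in; nothing more can be done
None
```

The bench stop is in the T-track, turned a quarter turn to within half a degree of square and let go so it sprang up. I didn't test the lock with a pull. The foot went in without touching the lips, the dog stayed in the rack, and I handed the job in at about 15 s of the 72 s allowed.

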